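Seat a prosthesis tube in the V-block and clamp it

ROBOT

A 6-joint arm with a two-finger parallel gripper is mounted at the origin on the work surface. World frame = base frame: x ahead of the robot, y to its left, z up, the work surface at z = 0. Lengths are in mm, angles in rad, forces in N, time in s.
With the tool pointing down it reaches from about 325 to 775 mm from the base axis. Payload 5.5 kg.
Tool frame: the origin (TCP) lies midway between the tips of the shut fingers; the grasp point (between the pads) lies 19 mm behind it; z points along the fingers, y is the line along which they close (so a half turn about z gives the same grasp; the last joint's range is limited). The gripper opens to 88 mm and grips with 3 to 60 N. Pads are 20 mm wide; open, the fingers measure 115 mm over their backs; the gripper's body (75 mm by 178 mm) begins 61 mm behind the grasp point.
Start: joints at [-1.374, 0.091, 1.231, -0, 1.82, -0.057], TCP at [150.649, -580.794, 222.631] pointing down, gripper open.
Joint ranges: [-2.87, 2.87], [-0.86, 2.18], [0.17, 2.46], [-1.51, 4.65], [0.06, 2.69], [-2.65, 2.65]. Speed limits (rad/s): [2.57, 2.57, 3.01, 3.14, 3.14, 3.14].

INTERFACE

Orientations are given as a 3x3 rotation matrix whose columns are the frame's x, y, z axes.
In Python, from workcell import arm, get_image, camera_params gives the robot as it stands.
- The arm moves only by the tool apply_moves, never from a script. Its arguments are lists of equal length, an entry for each row: "xyz": the shift along the tool's x, y, z in m, a list of three; "angular": the turn, a rotation vector about the tool's x, y, z in rad, a list of three. A call has 1 to 20 rows; each row shifts and turns the commanded pose from where the row before left it, along the tool's axes as they then stand; what a row does not reach is not made up. A row lasts 1/10 s, in which the tool goes at most 50 mm and 8.59 degrees, less where a joint would pass 70% of its speed; a pose out of reach is approached as far as the arm can. A call is refused whole if a number of a shift passes 0.05 or a number of a turn 0.15, either way. A call with a gripper value outside its range is refused whole. "claw" is the opening, from -1 (shut) to 1 (fully open), set as the call begins (left out, the last holds). The fingers move at their own pace and stop on an object; the grip force is fixed at half the most. Time passes only in rows, so rows that do not move let the fingers close. It gives the time, the measured TCP pose, the force, the opening and the grip force at its end, in the units of the state.
- arm.sense(): the state, without advancing time (a new reading comes with each control period).
- get_image(name): name is "scene" or "top"; returns (picture, depth): 384x512x3 uint8, red, green, blue; 384x512 float32, mm along the optical axis (not along the pixel's ray), 0 where there is no reading.
- camera_params(name): a dict with "fx", "fy", "cx", "cy" (pixels), "world_to_cam" (4x4, takes a point from world to camera coordinates). Camera axes: x right, y down, z forward; pixel columns grow to the right and rows downward; lengths in mm; the calibration is good to about 2 mm. A picture is of the moment at which its call begins. camera_params takes no time and is no camera call.
- arm.finish_job(): hands the job in; it is judged then, once.
The state is a dict: "time": time; "joint_pos": joint angles; "dq": joint speeds; "effort": joint torques, N m; "tool_pos": TCP position; "ee_rot": TCP orientation; "wrist_force": force on the tool from outside, world axes, zero at the start; "torque": the same for the moment, N m; "opening": finger opening in mm; "grip_force": force on a finger pad.
Only numpy, scipy, OpenCV 4.12 (cv2) and the standard library are available. Lean on these libraries where they do the work, as an engineer would, in place of code of your own. Each camera call takes 0.05 s, during which the arm holds its last target. There are 200 camera calls.

TASK

Stand the tall aluminium tube upright on the base plate of the V-block fixture, the clamp jaw still drawn back, and, holding it, press it home into the V with a steady push of about 15 N, so that it bears on both faces evenly at once; a push of over 25 N would dent it. Then let go and slide the clamp jaw gently up against the tube, so that the tube stays trapped upright between the jaw and both faces. Leave the short offcut, the pot, the wooden block and the brush alone.

Things in the scene. Friction and masses are not known exactly. Their poses are not given: they have to be found in the camera images.
- tube: the tall tube: plain aluminium, 34 mm diameter, 125 mm high, about 0.22 kg, black plug flush in its top; stands upright and loose on the bench. Origin at the centre of its underside, z up along its axis. It can be pinched across its diameter in its top 60 mm, above the V's walls
- offcut: short offcut of the same tube, 34 mm diameter, only 65 mm high, standing on the bench; origin at the centre of its underside. Not to be moved
- fixture: V-block fixture bolted to the bench: aluminium base plate 180 x 90 mm, 12 mm thick, V-block on its +x half, sliding jaw on its -x half. Origin at the centre of the underside; +x points along the middle of the V to its root, y across, z up. The V's walls stand 60 mm above the base plate (72 mm above the bench), within x 20 to 89 mm and y 45 mm either side. Plate and V do not move
- left_face: polished, slippery steel plate (friction about 0.2) forming the V face on the fixture's +y side: upright, 60 mm high, 48 mm long, at 45 degrees to the fixture's x axis. The V (90 degrees) opens to the fixture's -x; its mouth is 68 mm wide, its root 59 mm along +x from the fixture's origin. Frame and origin are the fixture's
- right_face: the same plate on the fixture's -y side. Frame and origin are the fixture's
- seat (a point): the point on the base plate's top where the centre of the tube's underside lies when the tube is fully home against both faces: in the fixture's frame 35 mm along +x, on the middle line, 12 mm up. Axes as the fixture's. The faces do not give
- jaw (a joint): travel of the clamp jaw along the fixture's +x, in m: 0 fully drawn back, it starts between 0 and 0.02, bears on a seated tube at 0.062. It slides with about 4 N of friction and stays where it is left
- jaw_back (a point): middle of the jaw's flat rear face, the face to push on: the jaw is a dark steel block 25 mm long (along x), 56 mm wide and 45 mm high, its top 57.5 mm above the bench; this point lies 35 mm above the bench, 25 mm behind the jaw's front face. Axes as the fixture's
- pot: white plastic pot, 84 mm wide, 85 mm high, bystander; origin at the centre of its underside
- wedge: wooden block 60 x 90 x 45 mm, bystander; origin at the centre of its underside
- brush: plaster brush 200 mm long lying on the bench, bystander; origin on its underside

How it is judged (in metres and radians):
On the way, in this order (a step that is already met when the one before it is completed fails the run):
1. with the jaw still drawn back, the held tube stands upright in the V, low over the base plate, and is pressed on both faces at once (over 5 N on each) for half a second (contact force between tube and left_face above 5 N and contact force between tube and right_face above 5 N and value of joint jaw below 0.045 m and z of tube in the frame of seat below 0.008 m and angle between tube's own z axis and vertical below 0.1 rad and contact force between the fingers and tube above 1 N), for 0.5 s.
2. the jaw is slid up against the tube (value of joint jaw above 0.0595 m), for 0.2 s.
At the end, for the whole second after the job is handed in: the tube stands on the base plate, upright within 2 degrees, its axis within 2.5 mm of the seat, at rest, and the jaw is within 2.5 mm of where it bears on the seated tube (horizontal distance between tube and seat below 0.0025 m and z of tube in the frame of seat between -0.003 and 0.003 m and angle between tube's own z axis and vertical below 0.035 rad and value of joint jaw between 0.0595 and 0.0645 m and linear speed of tube below 0.01 m/s); the robot touches nothing.
It fails at once if the tube is forced against a V face with more than 25 N (contact force between tube and left_face above 25 N or contact force between tube and right_face above 25 N).
It fails at once if the tube is tipped over (angle between tube's own z axis and vertical above 0.6 rad).
It fails at once if a bystander is moved by more than 20 mm (distance of any of offcut, pot, wedge, brush from where it was at the start of the episode above 0.02 m).
It also fails if it takes over 72 s, if anything falls off the work surface, if the arm or the gripper's body presses on something with over 40 N, if the wrist force passes 120 N, or if a joint passes its speed limit or range.

## Working session

There is one attempt and no reset: what is moved stays moved. The work goes in short steps, Python scripts to look and compute and a tool call to move; the robot and the scene stay as the last step left them, time stands still between calls to the robot, and variables do not carry over. Pictures are saved under pics/ and viewed, at most 10 in all, crops included, and the job is handed in when it is done.

Besides the shell and the picture viewer there is one more tool, called after "Call:" as name(argument=value, ...) on one line, values as JSON. apply_moves: Moves the arm, as the interface text tells. Its arguments: {"type":"object","properties":{"xyz":{"type":"array"},"angular":{"type":"array"},"claw":{"type":"number"}},"required":["xyz","angular"]}

```bash
mkdir -p pics; ls; python3 - <<'E'
from workcell import arm,get_image,camera_params
import cv2,numpy as np
s=arm.sense();print(s)
for n in("scene","top"):
    p,d=get_image(n);cv2.imwrite(f"pics/{n}0.png",p[:,:,::-1]);np.save(f"pics/{n}0d.npy",d);print(n,camera_params(n))
E
```

```text
pics
{'time': 0.0, 'joint_pos': array([-1.37370818e+00,  9.18325256e-02,  1.23188607e+00,  2.10830374e-05,
        1.81978914e+00, -5.66966565e-02]), 'dq': array([-4.92787663e-04,  4.92380790e-04, -3.82686991e-04,  9.40948602e-05,
        1.30266129e-03,  3.44308598e-05]), 'effort': array([ 7.35089579e-04, -4.46456158e+01, -4.06442142e+01,  6.98970677e-02,
        2.94335873e-02, -1.14987270e-04]), 'tool_pos': array([ 150.59043483, -580.48763168,  221.52254028]), 'ee_rot': array([[ 9.67967831e-01,  2.51073997e-01, -3.54963728e-04],
       [ 2.51074215e-01, -9.67966010e-01,  1.88200804e-03],
       [ 1.28930458e-04, -1.91084548e-03, -9.99998166e-01]]), 'wrist_force': array([-0.58032379,  0.36215593,  1.08517227]), 'torque': array([-0.00220593, -0.0091769 , -0.01338454]), 'grip_force': 0.0, 'opening': 87.6560880821446}
scene {'fx': 491.7867329686382, 'fy': 491.7867329686382, 'cx': 256.44118855941593, 'cy': 191.11892265661632, 'world_to_cam': array([[-3.71096924e-01,  9.28431337e-01, -1.73874998e-02,
         2.22649124e+02],
       [ 5.87756714e-01,  2.20349485e-01, -7.78452407e-01,
        -3.16743029e+02],
       [-7.18908283e-01, -2.99100913e-01, -6.27462768e-01,
         1.61781215e+03],
       [ 0.00000000e+00,  0.00000000e+00,  0.00000000e+00,
         1.00000000e+00]])}
top {'fx': 484.96963320689855, 'fy': 484.96963320689855, 'cx': 255.71263525013455, 'cy': 193.1259732013562, 'world_to_cam': array([[ 1.59658627e-02, -9.99682944e-01,  1.94705351e-02,
        -1.75384419e+01],
       [-9.98607628e-01, -1.69218339e-02, -4.99645467e-02,
         6.25417534e+02],
       [ 5.02781823e-02, -1.86456978e-02, -9.98561186e-01,
         1.33140222e+03],
       [ 0.00000000e+00,  0.00000000e+00,  0.00000000e+00,
         1.00000000e+00]])}
```

View pics/scene0.png

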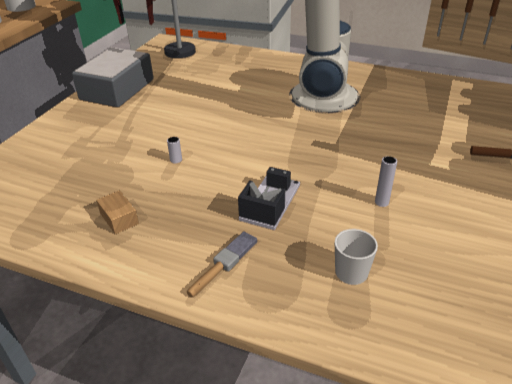

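View pics/top0.png

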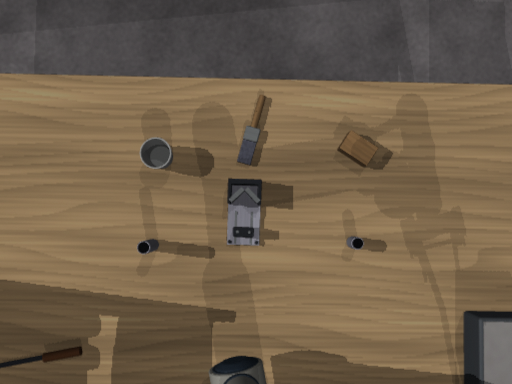

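```bash
cat > h.py <<'E'
import numpy as np,cv2
from workcell import arm,get_image,camera_params
def ray(n,u,v):
    c=camera_params(n);T=c["world_to_cam"];R=T[:3,:3];o=-R.T@T[:3,3]
    d=R.T@np.array([(u-c["cx"])/c["fx"],(v-c["cy"])/c["fy"],1.]);return o,d
def onz(n,u,v,z):
    o,d=ray(n,u,v);return o+d*(z-o[2])/d[2]
def two(a,b):
    (o1,d1),(o2,d2)=ray("scene",*a),ray("top",*b)
    k=np.linalg.lstsq(np.c_[d1,-d2],o2-o1,rcond=None)[0];p,q=o1+k[0]*d1,o2+k[1]*d2
    return (p+q)/2,np.linalg.norm(p-q)
def cloud(n,d):
    c=camera_params(n);T=c["world_to_cam"];v,u=np.indices(d.shape)
    P=np.stack([(u-c["cx"])/c["fx"]*d,(v-c["cy"])/c["fy"]*d,d],-1)-T[:3,3];return P@T[:3,:3]
E
python3 - <<'E'
from h import *
t=cv2.imread("pics/top0.png");s=cv2.imread("pics/scene0.png")
a=cv2.resize(t[170:255,130:270],None,fx=5,fy=5,interpolation=cv2.INTER_CUBIC)[:, :700]
b=cv2.resize(t[172:252,218:270],None,fx=7,fy=7,interpolation=cv2.INTER_CUBIC)
c=cv2.resize(s[160:230,230:305],None,fx=5,fy=5,interpolation=cv2.INTER_CUBIC)
m=np.zeros((600,800,3),np.uint8);m[:560,:364]=b;m[:350,370:745]=c
e=cv2.resize(t[235:256,135:160],None,fx=8,fy=8,interpolation=cv2.INTER_CUBIC);m[370:370+168,370:570]=e
e=cv2.resize(s[150:210,370:402],None,fx=3.8,fy=3.8,interpolation=cv2.INTER_CUBIC);m[360:360+e.shape[0],600:600+e.shape[1]]=e
cv2.imwrite("pics/c1.png",m)
for n in("top","scene"):
    d=np.load(f"pics/{n}0d.npy");P=cloud(n,d);z=P[...,2]
    for nm,(x0,x1,y0,y1) in dict(tube=(260,460,150,380),off=(260,460,-350,-130),fix=(300,560,-80,80)).items():
        M=(P[...,0]>x0)&(P[...,0]<x1)&(P[...,1]>y0)&(P[...,1]<y1)&(d>0)&(z>6)
        Q=P[M];print(n,nm,len(Q),Q.min(0).round(),Q.max(0).round(),Q[Q[:,2]>Q[:,2].max()-8].mean(0).round(1))
E
```

```text
top tube 90 [260. 153.   6.] [460. 376.  11.] [358.4 262.    7. ]
top off 71 [ 261. -349.    6.] [ 458. -132.   10.] [ 350.7 -249.1    6.9]
top fix 955 [303. -80.   6.] [560.  77.  64.] [518.8  26.7  58.8]Traceback (most recent call last):
  File "<stdin>", line 14, in <module>
    return umr_minimum(a, axis, None, out, keepdims, initial, where)
ValueError: zero-size array to reduction operation minimum which has no identity
```

View pics/c1.png

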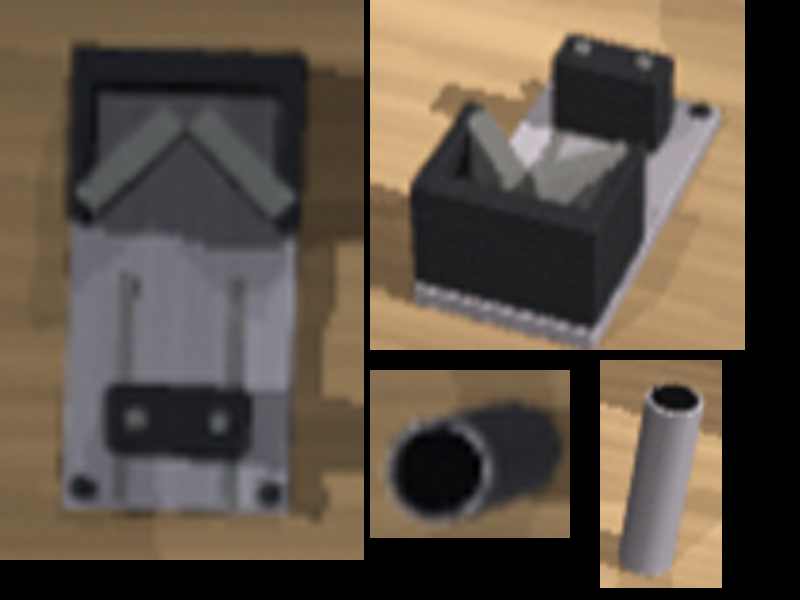

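```bash
python3 - <<'E'
from h import *
print("tube top",two((389.4,159.9),(143.3,246.8)))
# tube bottom centre in scene approx
px=lambda c,z:onz("top",218+c[0]/7-.43,172+c[1]/7-.43,z)[:2]
W=[];F=[]
for c,f,z in [((70,45),(89,45),72),((306,52),(89,-45),72),((63,510),(-90,45),12),((288,515),(-90,-45),12),((186,133),(59,0),72)]:
    W.append(px(c,z));F.append(f)
W=np.array(W);F=np.array(F,float)
def fit(W,F):
    w,f=W-W.mean(0),F-F.mean(0);a=np.arctan2((f[:,0]*w[:,1]-f[:,1]*w[:,0]).sum(),(f*w).sum())
    R=np.array([[np.cos(a),-np.sin(a)],[np.sin(a),np.cos(a)]]);t=W.mean(0)-R@F.mean(0);return a,R,t,(W-F@R.T-t).round(1)
a,R,t,r=fit(W,F);print("yaw deg",np.degrees(a),"origin",t);print(r)
J=np.array([px(c,57.5) for c in[(105,386),(251,389),(106,450),(247,460)]])
print("jaw fix",((J-t)@R).round(1)," seat",R@[35,0]+t)
print("scene root",two((260.6,197.6),(244.2,190.6)))
# scene block corners z=72 rear: (415,187),(598,240) ; jaw
for c in[(415,190),(598,240)]:
    p=onz("scene",230+(c[0]-370)/5-.4,160+c[1]/5-.4,72)[:2];print("scene corner",p,(p-t)@R)
for c,z in[((415,283),12),((590,335),12),((721,113),12)]:
    p=onz("scene",230+(c[0]-370)/5-.4,160+c[1]/5-.4,z)[:2];print("scene plate",p,(p-t)@R)
E
```

```text
tube top (array([479.34805705, 277.41394591, 124.19712229]), np.float64(1.075873124371278))
yaw deg -0.6586120068965143 origin [571.72522531  25.49188843]
[[ 0.6 -0.1]
 [ 0.6  0.1]
 [ 0.  -0.4]
 [ 0.4  0.5]
 [-1.6 -0.1]]
jaw fix [[-39.7  28.2]
 [-39.3 -27.7]
 [-64.1  27.1]
 [-66.5 -27. ]]  seat [606.72291299  25.08957411]
scene root (array([630.08774875,  24.02251162,  56.64839774]), np.float64(1.309247440959171))
scene corner [664.79859358 -15.70061145] [ 93.54071449 -40.11992849]
scene corner [668.10207614  72.56496833] [95.82939289 48.17779246]
scene plate [661.23613506 -19.8680674 ] [ 90.02639496 -44.32805847]
scene plate [665.63249965  68.23270482] [93.4097776  43.81742813]
scene plate [489.13285723  73.36015768] [-83.13714267  46.91573271]
```

Call:
apply_moves(xyz=[[0, 0, 0], [0, 0, 0], [0, 0, 0], [0, 0, 0], [0, 0, 0], [0, 0, 0], [0, 0, 0], [0, 0, 0], [0, 0, 0], [0, 0, 0]], angular=[[0, 0, -0.14], [0, 0, -0.14], [0, 0, -0.14], [0, 0, -0.14], [0, 0, -0.14], [0, 0, -0.14], [0, 0, -0.14], [0, 0, -0.14], [0, 0, -0.14], [0, 0, -0.0455]], claw=1)

```text
time: 1.1
tool_pos: [150.6, -580.6, 221.9]
ee_rot: [[0.007, 1.0, -0.0], [1.0, -0.007, 0.001], [0.001, -0.0, -1.0]]
wrist_force: [0.4, 0.0, 0.0]
opening: 88.0
grip_force: 0.0
```

Call:
apply_moves(xyz=[[0.042, 0.016, 0], [0.042, 0.016, 0], [0.042, 0.016, 0], [0.042, 0.016, 0], [0.042, 0.016, 0], [0.042, 0.016, 0], [0.042, 0.016, 0], [0.042, 0.016, 0], [0.042, 0.016, 0], [0.042, 0.016, 0], [0.042, 0.016, 0], [0.042, 0.016, 0], [0.042, 0.016, 0], [0.042, 0.016, 0], [0.042, 0.016, 0], [0.042, 0.016, 0], [0.042, 0.016, 0], [0.042, 0.016, 0], [0, 0, 0], [0, 0, 0]], angular=[[0, 0, 0], [0, 0, 0], [0, 0, 0], [0, 0, 0], [0, 0, 0], [0, 0, 0], [0, 0, 0], [0, 0, 0], [0, 0, 0], [0, 0, 0], [0, 0, 0], [0, 0, 0], [0, 0, 0], [0, 0, 0], [0, 0, 0], [0, 0, 0], [0, 0, 0], [0, 0, 0], [0, 0, 0], [0, 0, 0]])

```text
time: 3.1
tool_pos: [447.0, 172.4, 221.6]
ee_rot: [[0.009, 1.0, -0.002], [1.0, -0.009, -0.001], [-0.001, -0.002, -1.0]]
wrist_force: [-0.7, -0.7, 0.5]
opening: 88.0
grip_force: 0.0
```

```bash
cat >> h.py <<'E'
np.set_printoptions(precision=4,suppress=True)
def st(goal=None):
    s=arm.sense();R=s["ee_rot"];print("t",round(s["time"],2),"pos",s["tool_pos"],"F",s["wrist_force"],"open",s["opening"],"grip",s["grip_force"]);print(R);print("j",s["joint_pos"])
    if goal is not None: print("tool shift m",R.T@(np.array(goal)-s["tool_pos"])/1000)
E
python3 -c "
from h import *
st((479.3,277.4,200))"
```

```text
t 3.1 pos [446.98   172.3877 221.6406] F [-0.6694 -0.6704  0.5341] open 88.01567957246814 grip 0.0
[[ 0.0094  1.     -0.0023]
 [ 1.     -0.0094 -0.0011]
 [-0.0011 -0.0023 -1.    ]]
j [ 0.2973 -0.2323  1.5409 -0.0004  1.8355  0.3066]
tool shift m [0.1053 0.0314 0.0215]
```

Call:
apply_moves(xyz=[[0.035, 0.0105, 0], [0.035, 0.0105, 0], [0.035, 0.0105, 0], [0, 0, 0.03], [0, 0, 0.03], [0, 0, 0]], angular=[[0, 0, 0], [0, 0, 0], [0, 0, 0], [0, 0, 0], [0, 0, 0], [0, 0, 0]])

```text
time: 3.7
tool_pos: [478.3, 274.2, 157.9]
ee_rot: [[0.013, 1.0, -0.007], [1.0, -0.013, -0.004], [-0.004, -0.007, -1.0]]
wrist_force: [-0.5, -0.3, 0.2]
opening: 87.8
grip_force: 0.0
```

```bash
python3 -c "
from h import *
st((479.3,277.4,73))
p=get_image('scene')[0];q=get_image('top')[0]
m=np.hstack([cv2.resize(p[60:220,320:460],None,fx=3,fy=3),cv2.resize(q[190:350,90:200],None,fx=3,fy=3)])
cv2.imwrite('pics/g1.png',m[:,:,::-1])"
```

```text
t 3.7 pos [478.2666 274.1841 157.9476] F [-0.5354 -0.3092  0.2074] open 87.78103603364335 grip 0.0
[[ 0.013   0.9999 -0.0072]
 [ 0.9999 -0.013  -0.004 ]
 [-0.0041 -0.0071 -1.    ]]
j [ 0.4591 -0.0357  1.474  -0.0004  1.7115  0.472 ]
tool shift m [0.0036 0.0016 0.0849]
```

View pics/g1.png

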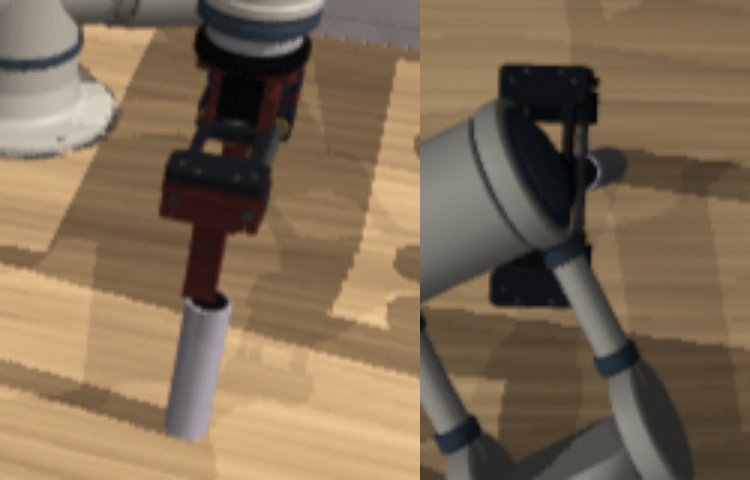

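Call:
apply_moves(xyz=[[0.0036, 0.0016, 0.01], [0, 0, 0.025], [0, 0, 0.025], [0, 0, 0.025], [0, 0, 0], [0, 0, 0]], angular=[[-0.005, 0.003, 0], [0, 0, 0], [0, 0, 0], [0, 0, 0], [0, 0, 0], [0, 0, 0]])

```text
time: 4.4
tool_pos: [482.5, 280.3, 78.9]
ee_rot: [[0.012, 1.0, 0.006], [1.0, -0.012, 0.004], [0.004, 0.006, -1.0]]
wrist_force: [0.2, 0.7, 0.5]
opening: 87.6
grip_force: 0.0
```

```bash
python3 -c "
from h import *
st((479.3,277.4,73))"
```

```text
t 4.4 pos [482.5122 280.3027  78.9232] F [0.2007 0.7331 0.5273] open 87.61764719860696 grip 0.0
[[ 0.0119  0.9999  0.0062]
 [ 0.9999 -0.0119  0.0036]
 [ 0.0036  0.0062 -1.    ]]
j [ 0.4651 -0.0086  1.5877  0.0004  1.5553  0.4769]
tool shift m [-0.003  -0.0032  0.0059]
```

Call:
apply_moves(xyz=[[-0.003, -0.003, 0.006], [0, 0, 0], [0, 0, 0], [0, 0, 0]], angular=[[0.006, -0.0036, 0], [0, 0, 0], [0, 0, 0], [0, 0, 0]])

```text
time: 4.8
tool_pos: [479.3, 277.5, 72.3]
ee_rot: [[0.011, 1.0, -0.0], [1.0, -0.011, -0.0], [-0.0, -0.0, -1.0]]
wrist_force: [-0.1, -0.2, -0.4]
opening: 88.2
grip_force: 0.0
```

```bash
python3 -c "
from h import *
st((479.3,277.4,73))"
```

```text
t 4.8 pos [479.3486 277.5082  72.3368] F [-0.1312 -0.1979 -0.3795] open 88.23954881808669 grip 0.0
[[ 0.0115  0.9999 -0.    ]
 [ 0.9999 -0.0115 -0.    ]
 [-0.     -0.     -1.    ]]
j [ 0.4634 -0.0097  1.6005 -0.      1.5507  0.4748]
tool shift m [-0.0001 -0.     -0.0007]
```

Call:
apply_moves(xyz=[[0, 0, 0], [0, 0, 0], [0, 0, 0], [0, 0, 0], [0, 0, 0], [0, 0, 0], [0, 0, 0], [0, 0, 0], [0, 0, 0], [0, 0, 0], [0, 0, 0], [0, 0, 0]], angular=[[0, 0, 0], [0, 0, 0], [0, 0, 0], [0, 0, 0], [0, 0, 0], [0, 0, 0], [0, 0, 0], [0, 0, 0], [0, 0, 0], [0, 0, 0], [0, 0, 0], [0, 0, 0]], claw=-1)

```text
time: 6.0
tool_pos: [479.1, 277.3, 71.6]
ee_rot: [[0.011, 1.0, -0.001], [1.0, -0.011, -0.001], [-0.001, -0.001, -1.0]]
wrist_force: [0.8, 0.1, -0.3]
opening: 33.4
grip_force: 30.0
```

Call:
apply_moves(xyz=[[0, 0, -0.02], [0, 0, -0.035], [0, 0, -0.035], [0, 0, 0], [-0.0251, 0.0115, 0], [-0.0251, 0.0115, 0], [-0.0251, 0.0115, 0], [-0.0251, 0.0115, 0], [-0.0251, 0.0115, 0], [-0.0251, 0.0115, 0], [-0.0251, 0.0115, 0], [-0.0251, 0.0115, 0], [-0.0251, 0.0115, 0], [-0.0251, 0.0115, 0], [0, 0, 0], [0, 0, 0], [0, 0, 0], [0, 0, 0]], angular=[[0, 0, 0], [0, 0, 0], [0, 0, 0], [0, 0, 0], [0, 0, 0], [0, 0, 0], [0, 0, 0], [0, 0, 0], [0, 0, 0], [0, 0, 0], [0, 0, 0], [0, 0, 0], [0, 0, 0], [0, 0, 0], [0, 0, 0], [0, 0, 0], [0, 0, 0], [0, 0, 0]])

```text
time: 7.8
tool_pos: [590.9, 26.1, 161.3]
ee_rot: [[0.01, 1.0, -0.001], [1.0, -0.01, -0.0], [-0.0, -0.001, -1.0]]
wrist_force: [0.3, 0.4, -2.1]
opening: 33.9
grip_force: 30.0
```

```bash
python3 -c "
from h import *
st((591.7,25.3,105))
p=get_image('scene')[0];q=get_image('top')[0]
m=np.hstack([cv2.resize(p[60:240,210:340],None,fx=3,fy=3),cv2.resize(q[140:320,190:320],None,fx=3,fy=3)])
cv2.imwrite('pics/g2.png',m[:,:,::-1])"
```

```text
t 7.8 pos [590.8715  26.0617 161.3463] F [ 0.3334  0.3773 -2.0582] open 33.869964215124305 grip 29.999339282512665
[[ 0.0102  0.9999 -0.0015]
 [ 0.9999 -0.0102 -0.0003]
 [-0.0003 -0.0015 -1.    ]]
j [-0.0132  0.0656  1.3657 -0.0003  1.7117 -0.0031]
tool shift m [-0.0007  0.0009  0.0563]
```

View pics/g2.png

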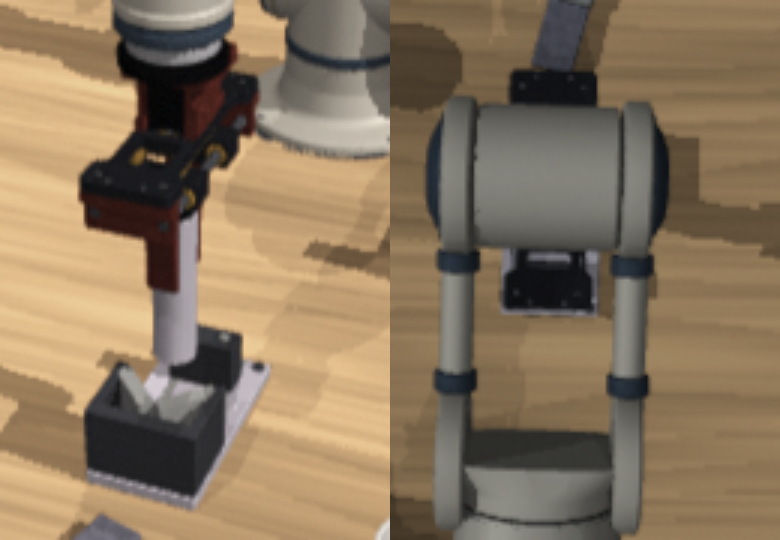

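Call:
apply_moves(xyz=[[-0.0007, 0.0008, 0.01], [0, 0, 0.02], [0, 0, 0.02], [0, 0, 0.015], [0, 0, 0.007], [0, 0, 0], [0, 0, 0]], angular=[[0, 0, 0], [0, 0, 0], [0, 0, 0], [0, 0, 0], [0, 0, 0], [0, 0, 0], [0, 0, 0]])

```text
time: 8.6
tool_pos: [592.3, 24.4, 90.4]
ee_rot: [[0.011, 1.0, 0.0], [1.0, -0.011, -0.001], [-0.001, 0.0, -1.0]]
wrist_force: [0.3, -0.8, -0.5]
opening: 33.7
grip_force: 30.0
```

Call:
apply_moves(xyz=[[0, 0, 0.001], [0, 0, 0.001], [0, 0, 0.001], [0, 0, 0]], angular=[[0, 0, 0], [0, 0, 0], [0, 0, 0], [0, 0, 0]])

```text
time: 9.0
tool_pos: [592.0, 24.3, 86.7]
ee_rot: [[0.012, 1.0, -0.001], [1.0, -0.012, -0.001], [-0.001, -0.001, -1.0]]
wrist_force: [-0.7, 0.8, -1.9]
opening: 33.6
grip_force: 30.0
```

Call:
apply_moves(xyz=[[0.0008, 0, 0.0005], [0, 0, 0.0005], [0, 0, 0.0005], [0, 0, 0.0005], [0, 0, 0], [0, 0, 0]], angular=[[0, 0, 0], [0, 0, 0], [0, 0, 0], [0, 0, 0], [0, 0, 0], [0, 0, 0]])

```text
time: 9.6
tool_pos: [592.0, 25.1, 84.6]
ee_rot: [[0.011, 1.0, -0.001], [1.0, -0.011, -0.001], [-0.001, -0.001, -1.0]]
wrist_force: [0.8, -0.1, -1.8]
opening: 33.8
grip_force: 30.0
```

Call:
apply_moves(xyz=[[0, 0, 0.0005], [0, 0, 0.0005], [0, 0, 0], [0, 0, 0]], angular=[[0, 0, 0], [0, 0, 0], [0, 0, 0], [0, 0, 0]])

```text
time: 10.0
tool_pos: [591.9, 25.1, 83.6]
ee_rot: [[0.012, 1.0, -0.001], [1.0, -0.012, -0.001], [-0.001, -0.001, -1.0]]
wrist_force: [0.6, -0.1, -2.7]
opening: 33.5
grip_force: 30.0
```

Call:
apply_moves(xyz=[[0, 0.002, 0], [0, 0.002, 0], [0, 0.002, 0], [0, 0.002, 0], [0, 0.002, 0], [0, 0.001, 0], [0, 0, 0], [0, 0, 0]], angular=[[0, 0, 0], [0, 0, 0], [0, 0, 0], [0, 0, 0], [0, 0, 0], [0, 0, 0], [0, 0, 0], [0, 0, 0]])

```text
time: 10.8
tool_pos: [603.0, 25.0, 83.6]
ee_rot: [[0.011, 1.0, -0.001], [1.0, -0.011, -0.001], [-0.001, -0.001, -1.0]]
wrist_force: [0.2, 0.1, -0.9]
opening: 33.6
grip_force: 30.0
```

Call:
apply_moves(xyz=[[0, 0.0005, 0], [0, 0.0005, 0], [0, 0.0005, 0], [0, 0, 0]], angular=[[0, 0, 0], [0, 0, 0], [0, 0, 0], [0, 0, 0]])

```text
time: 11.2
tool_pos: [604.5, 25.0, 83.6]
ee_rot: [[0.011, 1.0, -0.001], [1.0, -0.011, -0.001], [-0.001, -0.001, -1.0]]
wrist_force: [0.2, -0.5, -1.3]
opening: 33.8
grip_force: 30.0
```

Call:
apply_moves(xyz=[[0, 0.0005, 0], [0, 0.0005, 0], [0, 0, 0], [0, 0, 0]], angular=[[0, 0, 0], [0, 0, 0], [0, 0, 0], [0, 0, 0]])

```text
time: 11.6
tool_pos: [605.5, 25.0, 83.6]
ee_rot: [[0.012, 1.0, -0.001], [1.0, -0.012, -0.001], [-0.001, -0.001, -1.0]]
wrist_force: [0.1, 0.3, -2.0]
opening: 33.6
grip_force: 30.0
```

Call:
apply_moves(xyz=[[0, 0.0003, 0], [0, 0.0003, 0], [0, 0, 0]], angular=[[0, 0, 0], [0, 0, 0], [0, 0, 0]])

```text
time: 11.9
tool_pos: [606.1, 25.0, 83.6]
ee_rot: [[0.011, 1.0, -0.001], [1.0, -0.011, -0.001], [-0.001, -0.001, -1.0]]
wrist_force: [-0.1, 0.5, -1.1]
opening: 34.0
grip_force: 30.0
```

Call:
apply_moves(xyz=[[0, 0.0003, 0], [0, 0.0003, 0], [0, 0, 0]], angular=[[0, 0, 0], [0, 0, 0], [0, 0, 0]])

```text
time: 12.2
tool_pos: [606.7, 25.0, 83.6]
ee_rot: [[0.011, 1.0, -0.001], [1.0, -0.011, -0.001], [-0.001, -0.001, -1.0]]
wrist_force: [0.9, -0.6, -2.4]
opening: 33.6
grip_force: 30.0
```

Call:
apply_moves(xyz=[[0, 0.0003, 0], [0, 0.0003, 0], [0, 0, 0]], angular=[[0, 0, 0], [0, 0, 0], [0, 0, 0]])

```text
time: 12.5
tool_pos: [607.3, 24.9, 83.6]
ee_rot: [[0.012, 1.0, -0.001], [1.0, -0.012, -0.001], [-0.001, -0.001, -1.0]]
wrist_force: [0.0, -0.3, -2.5]
opening: 33.8
grip_force: 30.0
```

Call:
apply_moves(xyz=[[0, 0.0003, 0], [0, 0.0003, 0], [0, 0, 0]], angular=[[0, 0, 0], [0, 0, 0], [0, 0, 0]])

```text
time: 12.8
tool_pos: [607.9, 24.9, 83.6]
ee_rot: [[0.012, 1.0, -0.001], [1.0, -0.012, -0.001], [-0.001, -0.001, -1.0]]
wrist_force: [0.7, 0.1, -1.2]
opening: 33.9
grip_force: 30.0
```

Call:
apply_moves(xyz=[[0, 0.0003, 0], [0, 0.0003, 0], [0, 0, 0]], angular=[[0, 0, 0], [0, 0, 0], [0, 0, 0]])

```text
time: 13.1
tool_pos: [608.3, 24.9, 83.6]
ee_rot: [[0.011, 1.0, -0.002], [1.0, -0.011, -0.001], [-0.001, -0.002, -1.0]]
wrist_force: [-0.6, 0.2, -0.7]
opening: 33.5
grip_force: 30.0
```

Call:
apply_moves(xyz=[[0, 0.0003, 0], [0, 0, 0], [0, 0, 0]], angular=[[0, 0, 0], [0, 0, 0], [0, 0, 0]])

```text
time: 13.4
tool_pos: [608.3, 24.9, 83.6]
ee_rot: [[0.011, 1.0, -0.002], [1.0, -0.011, -0.001], [-0.001, -0.002, -1.0]]
wrist_force: [-4.2, 0.4, 0.7]
opening: 33.6
grip_force: 30.0
```

Call:
apply_moves(xyz=[[0, 0.0003, 0], [0, 0, 0], [0, 0, 0]], angular=[[0, 0, 0], [0, 0, 0], [0, 0, 0]])

```text
time: 13.7
tool_pos: [608.4, 25.0, 83.6]
ee_rot: [[0.011, 1.0, -0.003], [1.0, -0.011, -0.001], [-0.001, -0.003, -1.0]]
wrist_force: [-5.9, 0.1, 1.0]
opening: 33.9
grip_force: 30.0
```

Call:
apply_moves(xyz=[[0, 0.0003, 0], [0, 0.0003, 0], [0, 0, 0], [0, 0, 0]], angular=[[0, 0, 0], [0, 0, 0], [0, 0, 0], [0, 0, 0]])

```text
time: 14.1
tool_pos: [608.5, 24.9, 83.7]
ee_rot: [[0.011, 1.0, -0.004], [1.0, -0.011, -0.001], [-0.001, -0.004, -1.0]]
wrist_force: [-7.8, 0.6, 1.9]
opening: 33.4
grip_force: 30.0
```

Call:
apply_moves(xyz=[[0, 0.0003, 0], [0, 0, 0], [0, 0, 0]], angular=[[0, 0, 0], [0, 0, 0], [0, 0, 0]])

```text
time: 14.4
tool_pos: [608.5, 25.0, 83.7]
ee_rot: [[0.011, 1.0, -0.005], [1.0, -0.011, -0.001], [-0.001, -0.005, -1.0]]
wrist_force: [-9.1, -0.5, 2.2]
opening: 33.5
grip_force: 30.0
```

Call:
apply_moves(xyz=[[0, 0.0003, 0], [0, 0.0003, 0], [0, 0, 0], [0, 0, 0]], angular=[[-0.002, 0, 0], [0, 0, 0], [0, 0, 0], [0, 0, 0]])

```text
time: 14.8
tool_pos: [608.5, 24.9, 83.7]
ee_rot: [[0.011, 1.0, -0.004], [1.0, -0.011, -0.001], [-0.001, -0.004, -1.0]]
wrist_force: [-11.1, -0.2, 3.8]
opening: 33.7
grip_force: 30.0
```

Call:
apply_moves(xyz=[[0, 0.0003, 0], [0, 0, 0], [0, 0, 0]], angular=[[-0.002, 0, 0], [0, 0, 0], [0, 0, 0]])

```text
time: 15.1
tool_pos: [608.5, 24.9, 83.7]
ee_rot: [[0.011, 1.0, -0.003], [1.0, -0.011, -0.001], [-0.001, -0.003, -1.0]]
wrist_force: [-11.9, -0.3, 4.8]
opening: 33.7
grip_force: 30.0
```

Call:
apply_moves(xyz=[[0, 0.0003, 0], [0, 0.0003, 0], [0, 0.0002, 0], [0, 0, 0]], angular=[[-0.001, 0, 0], [-0.001, 0, 0], [-0.001, 0, 0], [0, 0, 0]])

```text
time: 15.5
tool_pos: [608.5, 25.0, 83.6]
ee_rot: [[0.011, 1.0, -0.002], [1.0, -0.011, -0.001], [-0.001, -0.002, -1.0]]
wrist_force: [-14.7, 0.1, 6.2]
opening: 33.9
grip_force: 30.0
```

Call:
apply_moves(xyz=[[0, 0, 0], [0, 0, 0], [0, 0, 0], [0, 0, 0], [0, 0, 0], [0, 0, 0], [0, 0, 0], [0, 0, 0], [0, 0, 0], [0, 0, 0], [0, 0, 0]], angular=[[0, 0, 0], [0, 0, 0], [0, 0, 0], [0, 0, 0], [0, 0, 0], [0, 0, 0], [0, 0, 0], [0, 0, 0], [0, 0, 0], [0, 0, 0], [0, 0, 0]])

```text
time: 16.6
tool_pos: [608.6, 24.9, 83.6]
ee_rot: [[0.011, 1.0, -0.002], [1.0, -0.011, -0.001], [-0.001, -0.002, -1.0]]
wrist_force: [-15.2, 0.1, 6.4]
opening: 33.8
grip_force: 30.0
```

Call:
apply_moves(xyz=[[0, -0.0005, 0], [0, -0.0005, 0], [0, -0.0005, 0], [0, -0.0004, 0], [0, 0, 0], [0, 0, 0]], angular=[[0, 0, 0], [0, 0, 0], [0.001, 0, 0], [0.002, 0, 0], [0, 0, 0], [0, 0, 0]])

```text
time: 17.2
tool_pos: [608.4, 24.9, 83.6]
ee_rot: [[0.011, 1.0, -0.0], [1.0, -0.011, -0.001], [-0.001, -0.0, -1.0]]
wrist_force: [-8.3, -0.2, 3.2]
opening: 33.8
grip_force: 30.0
```

Call:
apply_moves(xyz=[[0, -0.0005, 0], [0, -0.0004, 0], [0, 0, 0], [0, 0, 0]], angular=[[0, 0, 0], [0, 0, 0], [0, 0, 0], [0, 0, 0]])

```text
time: 17.6
tool_pos: [608.3, 24.9, 83.6]
ee_rot: [[0.011, 1.0, 0.002], [1.0, -0.011, -0.001], [-0.001, 0.002, -1.0]]
wrist_force: [-4.9, -0.1, 2.2]
opening: 33.8
grip_force: 30.0
```

Call:
apply_moves(xyz=[[0, 0, 0], [0, 0, 0], [0, 0, 0], [0, 0, 0], [0, 0, 0], [0, 0, 0], [0, 0, 0], [0, 0, 0], [0, 0, 0], [0, 0, 0]], angular=[[0, 0, 0], [0, 0, 0], [0, 0, 0], [0, 0, 0], [0, 0, 0], [0, 0, 0], [0, 0, 0], [0, 0, 0], [0, 0, 0], [0, 0, 0]], claw=1)

```text
time: 18.6
tool_pos: [608.9, 24.9, 83.6]
ee_rot: [[0.011, 1.0, 0.003], [1.0, -0.011, -0.001], [-0.001, 0.003, -1.0]]
wrist_force: [-0.5, -0.4, 0.7]
opening: 88.2
grip_force: 0.0
```

Call:
apply_moves(xyz=[[0, 0, -0.01], [0, 0, -0.02], [0, 0, -0.03], [0, 0, -0.03], [0, 0, -0.03], [0, 0, -0.02], [0, 0, 0]], angular=[[0, 0, 0], [0, 0, 0], [0, 0, 0], [0, 0, 0], [0, 0, 0], [0, 0, 0], [0, 0, 0]])

```text
time: 19.3
tool_pos: [609.7, 25.0, 228.8]
ee_rot: [[0.011, 1.0, 0.011], [1.0, -0.011, -0.001], [-0.001, 0.011, -1.0]]
wrist_force: [-0.1, -0.4, -0.4]
opening: 87.8
grip_force: 0.0
```

Call:
apply_moves(xyz=[[0, -0.0325, 0], [0, -0.0325, 0], [0, -0.0325, 0], [0, -0.0325, 0], [0, 0, 0], [0, 0, 0], [0, 0, 0], [0, 0, 0], [0, 0, 0], [0, 0, 0], [0, 0, 0], [0, 0, 0], [0, 0, 0], [0, 0, 0], [0, 0, 0], [0, 0, 0], [0, 0, 0], [0, 0, 0], [0, 0, 0]], angular=[[0, 0, 0], [0, 0, 0], [0, 0, 0], [0, 0, 0], [0, 0, 0.1428], [0, 0, 0.1428], [0, 0, 0.1428], [0, 0, 0.1428], [0, 0, 0.1428], [0, 0, 0.1428], [0, 0, 0.1428], [0, 0, 0.1428], [0, 0, 0.1428], [0, 0, 0.1428], [0, 0, 0.1428], [0, 0.1, 0], [0, 0.1, 0], [0, 0, 0], [0, 0, 0]], claw=-1)

```text
time: 21.2
tool_pos: [477.8, 26.5, 222.8]
ee_rot: [[0.98, -0.012, 0.2], [-0.011, -1.0, -0.003], [0.2, 0.001, -0.98]]
wrist_force: [1.1, 0.9, 0.8]
opening: 0.5
grip_force: 0.0
```

```bash
python3 -c "
from h import *
st((478,26.4,38))
p=get_image('scene')[0];q=get_image('top')[0]
m=np.hstack([cv2.resize(p[60:240,210:340],None,fx=3,fy=3),cv2.resize(q[140:320,190:320],None,fx=3,fy=3)])
cv2.imwrite('pics/g3.png',m[:,:,::-1])"
```

```text
t 21.2 pos [477.8277  26.5204 222.7759] F [1.1297 0.8611 0.8196] open 0.5196389152585348 grip 0.0
[[ 0.9797 -0.0115  0.1999]
 [-0.0112 -0.9999 -0.0029]
 [ 0.1999  0.0006 -0.9798]]
j [-0.0159 -0.4294  1.7062  0.0003  1.6635  1.5664]
tool shift m [-0.0368  0.      0.1811]
```

View pics/g3.png

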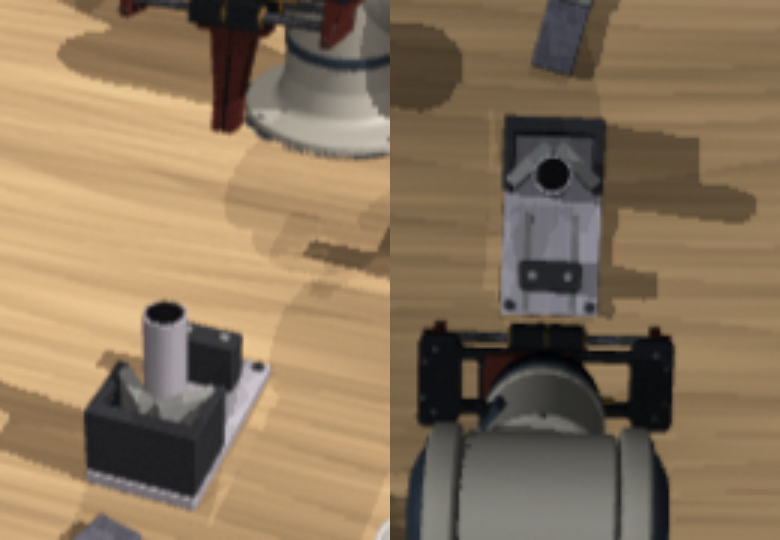

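Call:
apply_moves(xyz=[[-0.0063, 0, 0.0308], [-0.0063, 0, 0.0308], [-0.0063, 0, 0.0308], [-0.0063, 0, 0.0308], [-0.0063, 0, 0.0308], [-0.0063, 0, 0.0308], [0, 0, 0], [0, 0, 0]], angular=[[0, 0, 0], [0, 0, 0], [0, 0, 0], [0, 0, 0], [0, 0, 0], [0, 0, 0], [0, 0, 0], [0, 0, 0]])

```text
time: 22.1
tool_pos: [478.8, 26.4, 34.7]
ee_rot: [[0.98, -0.012, 0.2], [-0.011, -1.0, -0.003], [0.2, 0.001, -0.98]]
wrist_force: [-0.7, 0.6, 0.5]
opening: 0.3
grip_force: 0.0
```

```bash
python3 -c "
from h import *
st((478,26.4,34));st((540,25.7,34))"
```

```text
t 22.1 pos [478.8089  26.3503  34.6981] F [-0.6826  0.6042  0.4592] open 0.3321269392007744 grip 0.0
[[ 0.9798 -0.0116  0.1997]
 [-0.0112 -0.9999 -0.0029]
 [ 0.1997  0.0006 -0.9799]]
j [-0.0162 -0.3987  2.0175  0.0004  1.3218  1.566 ]
tool shift m [-0.0009 -0.      0.0005]
t 22.1 pos [478.8089  26.3503  34.6981] F [-0.6826  0.6042  0.4592] open 0.3321269392007744 grip 0.0
[[ 0.9798 -0.0116  0.1997]
 [-0.0112 -0.9999 -0.0029]
 [ 0.1997  0.0006 -0.9799]]
j [-0.0162 -0.3987  2.0175  0.0004  1.3218  1.566 ]
tool shift m [ 0.0598 -0.0001  0.0129]
```

Call:
apply_moves(xyz=[[0.00196, 0, 0.0004], [0.00196, 0, 0.0004], [0.00196, 0, 0.0004], [0.00196, 0, 0.0004], [0.00196, 0, 0.0004], [0.00196, 0, 0.0004], [0.00196, 0, 0.0004], [0.00196, 0, 0.0004], [0.00196, 0, 0.0004], [0.00196, 0, 0.0004], [0.00196, 0, 0.0004], [0.00196, 0, 0.0004], [0.00196, 0, 0.0004], [0, 0, 0]], angular=[[0, 0, 0], [0, 0, 0], [0, 0, 0], [0, 0, 0], [0, 0, 0], [0, 0, 0], [0, 0, 0], [0, 0, 0], [0, 0, 0], [0, 0, 0], [0, 0, 0], [0, 0, 0], [0, 0, 0], [0, 0, 0]])

```text
time: 23.5
tool_pos: [504.8, 26.1, 34.5]
ee_rot: [[0.979, -0.012, 0.201], [-0.011, -1.0, -0.003], [0.201, 0.001, -0.979]]
wrist_force: [-3.2, -0.5, 0.8]
opening: 0.4
grip_force: 1.4
```

Call:
apply_moves(xyz=[[0.00196, 0, 0.0004], [0.00196, 0, 0.0004], [0.00196, 0, 0.0004], [0.00196, 0, 0.0004], [0.00196, 0, 0.0004], [0.00196, 0, 0.0004], [0.00196, 0, 0.0004], [0.00196, 0, 0.0004], [0.00196, 0, 0.0004], [0.00196, 0, 0.0004], [0.00196, 0, 0.0004], [0.00196, 0, 0.0004], [0, 0, 0]], angular=[[0, 0, 0], [0, 0, 0], [0, 0, 0], [0, 0, 0], [0, 0, 0], [0, 0, 0], [0, 0, 0], [0, 0, 0], [0, 0, 0], [0, 0, 0], [0, 0, 0], [0, 0, 0], [0, 0, 0]])

```text
time: 24.8
tool_pos: [529.0, 25.8, 34.6]
ee_rot: [[0.979, -0.012, 0.202], [-0.011, -1.0, -0.003], [0.202, 0.001, -0.979]]
wrist_force: [-3.0, -0.7, -0.8]
opening: 0.5
grip_force: 1.3
```

```bash
python3 -c "
from h import *
st((556,25.5,34))
p=get_image('scene')[0];q=get_image('top')[0]
m=np.hstack([cv2.resize(p[60:240,210:340],None,fx=3,fy=3),cv2.resize(q[140:320,190:320],None,fx=3,fy=3)])
cv2.imwrite('pics/g4.png',m[:,:,::-1])"
```

```text
t 24.8 pos [528.9694  25.7805  34.6167] F [-3.047  -0.7379 -0.8112] open 0.49099009579389297 grip 1.3137982130865566
[[ 0.9794 -0.0115  0.2018]
 [-0.0112 -0.9999 -0.003 ]
 [ 0.2018  0.0006 -0.9794]]
j [-0.0157 -0.2463  1.8981  0.0002  1.2865  1.5665]
tool shift m [ 0.0264 -0.      0.0061]
```

View pics/g4.png

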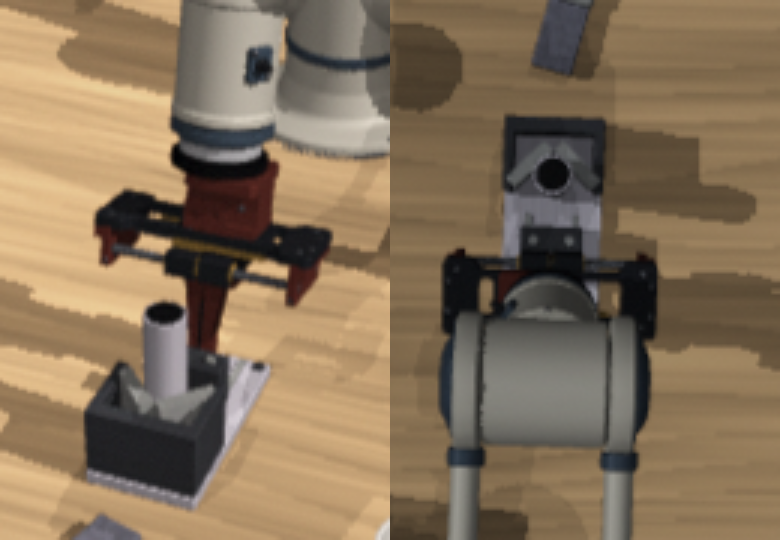

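Call:
apply_moves(xyz=[[0.00196, 0, 0.0004], [0.00196, 0, 0.0004], [0.00196, 0, 0.0004], [0.00196, 0, 0.0004], [0.00196, 0, 0.0004], [0.00196, 0, 0.0004], [0.00196, 0, 0.0004], [0.00196, 0, 0.0004], [0.00196, 0, 0.0004], [0.001, 0, 0.0002], [0.001, 0, 0.0002], [0.001, 0, 0.0002], [0, 0, 0]], angular=[[0, 0, 0], [0, 0, 0], [0, 0, 0], [0, 0, 0], [0, 0, 0], [0, 0, 0], [0, 0, 0], [0, 0, 0], [0, 0, 0], [0, 0, 0], [0, 0, 0], [0, 0, 0], [0, 0, 0]])

```text
time: 26.2
tool_pos: [549.9, 25.5, 34.7]
ee_rot: [[0.979, -0.012, 0.202], [-0.011, -1.0, -0.003], [0.202, 0.001, -0.979]]
wrist_force: [-4.1, -1.2, -1.5]
opening: 0.4
grip_force: 1.6
```

Call:
apply_moves(xyz=[[0.0005, 0, 0.0001], [0.0005, 0, 0.0001], [0.0005, 0, 0.0001], [0.0005, 0, 0.0001], [0, 0, 0]], angular=[[0, 0, 0], [0, 0, 0], [0, 0, 0], [0, 0, 0], [0, 0, 0]])

```text
time: 26.7
tool_pos: [551.8, 25.5, 34.7]
ee_rot: [[0.979, -0.012, 0.202], [-0.011, -1.0, -0.003], [0.202, 0.001, -0.979]]
wrist_force: [-4.7, -3.3, -1.7]
opening: 0.5
grip_force: 1.9
```

Call:
apply_moves(xyz=[[0.0005, 0, 0.0001], [0.0005, 0, 0.0001], [0.0005, 0, 0.0001], [0, 0, 0]], angular=[[0, 0, 0], [0, 0, 0], [0, 0, 0], [0, 0, 0]])

```text
time: 27.1
tool_pos: [553.4, 25.5, 34.7]
ee_rot: [[0.979, -0.012, 0.202], [-0.011, -1.0, -0.003], [0.202, 0.001, -0.979]]
wrist_force: [-3.5, -2.4, -2.0]
opening: 0.8
grip_force: 1.9
```

Call:
apply_moves(xyz=[[0.0004, 0, 0.0001], [0.0004, 0, 0.0001], [0, 0, 0]], angular=[[0, 0, 0], [0, 0, 0], [0, 0, 0]])

```text
time: 27.4
tool_pos: [554.2, 25.5, 34.7]
ee_rot: [[0.979, -0.012, 0.202], [-0.011, -1.0, -0.003], [0.202, 0.001, -0.979]]
wrist_force: [-3.4, -3.3, -2.2]
opening: 0.4
grip_force: 1.9
```

Call:
apply_moves(xyz=[[0.0004, 0, 0.0001], [0.0004, 0, 0.0001], [0, 0, 0]], angular=[[0, 0, 0], [0, 0, 0], [0, 0, 0]])

```text
time: 27.7
tool_pos: [555.0, 25.5, 34.7]
ee_rot: [[0.979, -0.012, 0.202], [-0.011, -1.0, -0.003], [0.202, 0.001, -0.979]]
wrist_force: [-4.1, -3.4, -1.0]
opening: 0.8
grip_force: 1.9
```

Call:
apply_moves(xyz=[[0.0003, 0, 0.0001], [0.0003, 0, 0.0001], [0, 0, 0]], angular=[[0, 0, 0], [0, 0, 0], [0, 0, 0]])

```text
time: 28.0
tool_pos: [555.5, 25.5, 34.6]
ee_rot: [[0.979, -0.012, 0.201], [-0.011, -1.0, -0.003], [0.201, 0.001, -0.98]]
wrist_force: [-4.4, -2.6, 0.3]
opening: 0.5
grip_force: 2.4
```

Call:
apply_moves(xyz=[[0.0003, 0, 0.0001], [0.0003, 0, 0], [0, 0, 0]], angular=[[0, 0, 0], [0, 0, 0], [0, 0, 0]])

```text
time: 28.3
tool_pos: [555.6, 25.5, 34.6]
ee_rot: [[0.98, -0.011, 0.2], [-0.011, -1.0, -0.003], [0.2, 0.001, -0.98]]
wrist_force: [-7.5, -2.8, 1.1]
opening: 0.9
grip_force: 3.7
```

Call:
apply_moves(xyz=[[0.0003, 0, 0.0001], [0, 0, 0], [0, 0, 0]], angular=[[0, 0, 0], [0, 0, 0], [0, 0, 0]])

```text
time: 28.6
tool_pos: [555.7, 25.5, 34.6]
ee_rot: [[0.98, -0.012, 0.2], [-0.011, -1.0, -0.003], [0.2, 0.001, -0.98]]
wrist_force: [-8.8, -2.3, 1.3]
opening: 0.8
grip_force: 4.5
```

Call:
apply_moves(xyz=[[0.0003, 0, 0.0001], [0, 0, 0], [0, 0, 0], [0, 0, 0]], angular=[[0, 0, 0], [0, 0, 0], [0, 0, 0], [0, 0, 0]])

```text
time: 29.0
tool_pos: [555.8, 25.5, 34.6]
ee_rot: [[0.98, -0.011, 0.199], [-0.011, -1.0, -0.003], [0.199, 0.001, -0.98]]
wrist_force: [-11.0, -2.9, 3.0]
opening: 0.4
grip_force: 5.3
```

Call:
apply_moves(xyz=[[-0.001, 0, -0.0002], [-0.001, 0, -0.0002], [-0.003, 0, -0.0006], [-0.01, 0, -0.002], [-0.02, 0, -0.004], [-0.03, 0, -0.006], [-0.03, 0, -0.006], [0, 0, -0.03], [0, 0, -0.04], [0, 0, -0.04], [0, 0, 0], [0, 0, 0]], angular=[[0, 0, 0], [0, 0, 0], [0, 0, 0], [0, 0, 0], [0, 0, 0], [0, 0, 0], [0, 0, 0], [0, 0, 0], [0, 0, 0], [0, 0, 0], [0, 0, 0], [0, 0, 0]])

```text
time: 30.2
tool_pos: [438.3, 27.2, 143.4]
ee_rot: [[0.979, -0.011, 0.206], [-0.011, -1.0, -0.002], [0.206, 0.0, -0.979]]
wrist_force: [1.1, -0.5, -1.1]
opening: 0.5
grip_force: 0.0
```

```bash
python3 -c "
from h import *
st()
p=get_image('scene')[0];q=get_image('top')[0]
m=np.hstack([cv2.resize(p[130:240,220:310],None,fx=4,fy=4),cv2.resize(q[160:270,205:295],None,fx=4,fy=4)])
cv2.imwrite('pics/g5.png',m[:,:,::-1])"
```

```text
t 30.2 pos [438.3309  27.1838 143.3806] F [ 1.0976 -0.5364 -1.0665] open 0.485235178577238 grip 0.0
[[ 0.9785 -0.0112  0.2058]
 [-0.0109 -0.9999 -0.0025]
 [ 0.2058  0.0002 -0.9786]]
j [-0.0162 -0.5689  1.943   0.0008  1.5602  1.5658]
```

View pics/g5.png

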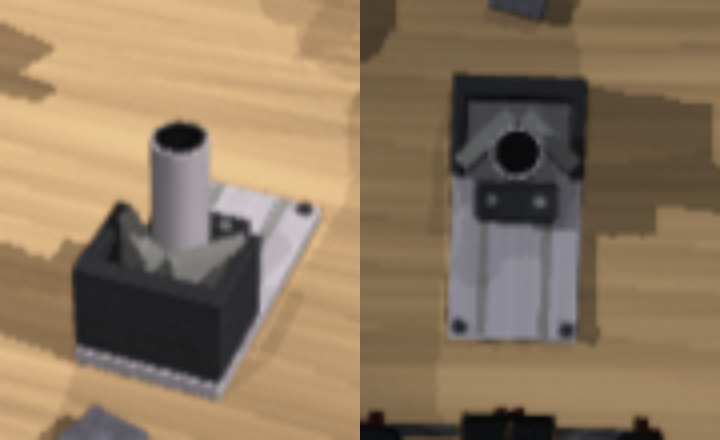

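The tube is upright and tight in the V, with the jaw against it and the arm clear. The tube top is at about (517,150) in the top crop and the jaw at about (517,203).

```bash
python3 -c "
from workcell import arm
print(arm.finish_job())"
```

```text
the job is handed in; nothing more can be done
None
```

I pressed the tube home in the V with a wrist-measured push of about 15 N for over a second, then released it and slid the jaw up until it bore on it; the job was handed in after about 30 s, and no verdict came back.

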